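# Put the sill back in order

### The arm

A 7-joint arm with a two-finger parallel gripper is mounted at the origin on the work surface. World frame = base frame: x ahead of the robot, y to its left, z up, the work surface at z = 0. Lengths are in m, angles in rad, forces in N, time in s.
With the tool pointing down it reaches from about 0.4 to 0.75 m from the base axis. Payload 19.5 kg.
Tool frame: the origin (TCP) lies midway between the tips of the shut fingers; the grasp point (between the pads) lies manip.grip_depth behind it (manip.grip_depth is the distance from the TCP to the grasp point, in m); z points along the fingers, y is the line along which they close (so a half turn about z gives the same grasp; the last joint's range is limited). The gripper opens to 85 mm and grips with 20 to 120 N. Pads are 22 mm wide; open, the fingers measure 114 mm over their backs; the gripper's body (76 mm by 85 mm) begins 54 mm behind the grasp point. The pads swing forward as they close: fully open they stand 13 mm farther back than shut.
Start: joints at [-1.152, 0.707, -0.028, 1.485, 0.022, 0.951, -0.075], TCP at [0.256, 0.515, 0.231] pointing down, gripper open.
Joint ranges: [-2.71, 2.71], [-0.32, 2.16], [-1.57, 1.52], [0, 2.45], [-1.46, 4.6], [0, 2.02], [-2.83, 2.83]. Speed limits (rad/s): [1.89, 1.89, 2.57, 2.57, 3.01, 3.01, 3.01].

### API

Orientations are given as a unit quaternion [w, x, y, z].
In Python, from bench import manip gives the robot as it stands.
- The arm moves only by the tool carry_out, never from a script. Its argument "steps" is a list of rows, each a list of 4 numbers: the shift along the world's x, y, z in mm, then the turn about the world's z in degrees. A call has 1 to 8 rows; each row is the pose to reach, as a shift and turn from the pose commanded when the call began; what a row does not reach only later rows make up. A row lasts 1/8 s, in which the tool goes at most 62.5 mm and 10.7 degrees, less where a joint would pass 70% of its speed; a pose out of reach is approached as far as the arm can. A call with a gripper value outside its range is refused whole. "jaw" is the finger opening in mm, from 0 to 85.4, set as the call begins (left out, the last holds). The fingers move at their own pace and stop on an object; "newtons" is the grip in N (left out, the last holds). Time passes only in rows, so rows that repeat a pose let the fingers close. It gives the time, the measured TCP pose, the force, the opening and the grip force at its end, in the units of the state.
- manip.get_obs(): the state, without advancing time (a new reading comes with each control period).
- manip.camera(name): name is "side" or "top" or "wrist"; returns the picture (480x640x3 uint8, blue, green, red); there is no depth.
- manip.calibration(name): a dict with "K" (3x3 intrinsics, pixels), "position" and "orientation" of the camera in the world; the wrist camera has in their place "tool_from_camera" (4x4, takes a point from camera to tool coordinates, whose origin is the TCP and whose axes are the flange's). Camera axes: x right, y down, z forward; pixel columns grow to the right and rows downward; lengths in m; the calibration is good to about 2 mm. A picture is of the moment at which its call begins: read the wrist's pose just before it. calibration takes no time and is no camera call.
- manip.hand_in(): hands the job in; it is judged then, once.
The state is a dict: "clock": time; "qpos": joint angles; "dq": joint speeds; "joint_efforts": joint torques, N m; "position": TCP position; "orientation": TCP orientation; "wrist_force": force on the tool from outside, world axes, zero at the start; "ft_torque": the same for the moment, N m; "finger_gap": finger opening in m; "gripper_force": force on a finger pad.
Only numpy, scipy, OpenCV 4.12 (cv2) and the standard library are available. Lean on these libraries where they do the work, as an engineer would, in place of code of your own. Each camera call takes 0.05 s, during which the arm holds its last target. There are 200 camera calls.

### The job

After the wash-down, the four things on the marble sill were put back on each other's coasters. Move the blue parsley pot, the green glass vase, the black fan timer and the red seed tin so that each stands upright in the middle of the coaster of its own colour. Use the empty cork coaster as the parking place on the way and leave it empty at the end; never stand anything on the bare marble, set things down gently without dropping or tipping them, and leave the storage box and the scoop where they are.

Things in the scene. Friction and masses are not known exactly. Their poses are not given: they have to be found in the camera images.
- pot: Stands upright on a coaster at the start; hard and rigid. Origin at the centre of its underside, z up. Blue glazed ceramic pot with brown soil and tiny green sprouts on top: round, 54 mm across at the foot widening evenly to 61 mm at the rim, 75 mm high; the sprouts reach 86 mm and offer no resistance. About 0.3 kg. Belongs on the blue coaster; starts on the black or the red one.
- vase: Stands upright on a coaster at the start; hard and rigid. Origin at the centre of its underside, z up. Green glass propagation vase: straight round body 60 mm across up to 60 mm height, then drawn in to a 38 to 44 mm neck, 78 mm high; a small leaf reaches 88 mm and offers no resistance. About 0.3 kg. Belongs on the green coaster; starts on the black or the red one.
- timer: Stands upright on a coaster at the start; hard and rigid. Origin at the centre of its underside, z up. Black plastic fan timer, an upright block 58 mm (its x) by 44 mm (its y) by 72 mm high, white dial on its -x face, small steel toggle on top up to 85 mm (offers no resistance). Grips well across its 44 mm. About 0.2 kg. Its x axis starts within 0.5 rad of its coaster's, itself within 0.5 rad of world x. Belongs on the black coaster; starts on the blue or the green one.
- tin: Stands upright on a coaster at the start; hard and rigid. Origin at the centre of its underside, z up. Red round seed tin with two thin steel bands, 58 mm across, 72 mm high, small steel knob on the lid up to 77 mm (offers no resistance). About 0.16 kg. Belongs on the red coaster; starts on the blue or the green one.
- coaster_blue: Blue round coaster: flat disc 96 mm across, 8 mm thick, level top, fixed to the stone; origin at the centre of its underside (on the stone, z = 0), z up. 
- coaster_green: Green round coaster: flat disc 96 mm across, 8 mm thick, level top, fixed to the stone; origin at the centre of its underside (on the stone, z = 0), z up. 
- coaster_black: Black round coaster: flat disc 96 mm across, 8 mm thick, level top, fixed to the stone; origin at the centre of its underside (on the stone, z = 0), z up. 
- coaster_red: Red round coaster: flat disc 96 mm across, 8 mm thick, level top, fixed to the stone; origin at the centre of its underside (on the stone, z = 0), z up. 
- coaster_cork: Brown cork coaster, empty at the start: flat square 96 x 96 mm, 8 mm thick, fixed to the stone; origin at the centre of its underside (on the stone, z = 0), z up.
- box: Bystander: loose grey storage box with white lid and blue flip latch, 154 x 110 mm (x, y), 76 mm high, to the robot's left. Origin at the centre of its underside.
- scoop: Bystander: loose stainless hand scoop lying on the stone to the robot's right, 192 mm long along its x (95 mm one way to the handle's end, 97 mm the other to the lip), 45 mm wide, about 27 mm high. Origin on the stone beneath its middle.

How it is judged:
By the outcome, as a careful person would: the job done as asked, in the order asked, and still so for the second after the job is handed in, with the robot touching nothing.
It also fails if it takes over 144 s, if anything falls off the work surface, if the arm or the gripper's body presses on something with over 40 N, if the wrist force passes 120 N, or if a joint passes its speed limit or range.

## Working session

There is one attempt and no reset: what is moved stays moved. The work goes in short steps, Python scripts to look and compute and a tool call to move; the robot and the scene stay as the last step left them, time stands still between calls to the robot, and variables do not carry over. Pictures are saved under pics/ and viewed, at most 14 in all, crops included, and the job is handed in when it is done.

Besides the shell and the picture viewer there is one more tool, called after ">>>" as a command line: name --pt "numbers of a row" for each row, then --argument value for the rest. carry_out: Moves the arm, as the interface text tells. Its arguments: {"type":"object","properties":{"steps":{"type":"array","items":{"type":"array","items":{"type":"number"}}},"jaw":{"type":"number"},"newtons":{"type":"number"}},"required":["steps"]}

```bash
mkdir -p pics; python3 - <<'E'
from bench import manip
import cv2, numpy as np
o=manip.get_obs(); print({k:np.round(v,3).tolist() for k,v in o.items()}, manip.grip_depth)
for n in ("top","side","wrist"):
    cv2.imwrite(f"pics/{n}0.png",manip.camera(n)); c=manip.calibration(n)
    print(n,{k:np.round(v,4).tolist() for k,v in c.items()})
E
ls
```

```text
{'clock': 0.0, 'qpos': [-1.152, 0.707, -0.028, 1.485, 0.022, 0.951, -0.076], 'dq': [-0.001, 0.002, 0.001, 0.001, 0.0, -0.001, 0.001], 'joint_efforts': [-0.002, -88.323, 1.234, -23.617, 0.017, 0.007, -0.0], 'position': [0.256, 0.515, 0.231], 'orientation': [-0.0, 0.228, 0.974, -0.001], 'wrist_force': [-0.078, -0.006, -0.037], 'ft_torque': [0.021, 0.06, -0.042], 'gripper_force': 0.0, 'finger_gap': 0.085} 0.0187
top {'K': [[490.142, 0.0, 320.6581], [0.0, 490.142, 240.1743], [0.0, 0.0, 1.0]], 'position': [0.3956, 0.0296, 1.1334], 'orientation': [-0.0372, 0.7087, -0.7022, 0.0567]}
side {'K': [[572.0477, 0.0, 315.9255], [0.0, 572.0477, 237.4687], [0.0, 0.0, 1.0]], 'position': [0.2072, -0.8206, 0.8213], 'orientation': [-0.4103, 0.8912, -0.1707, 0.091]}
wrist {'K': [[415.8156, 0.0, 317.8345], [0.0, 415.8156, 247.5845], [0.0, 0.0, 1.0]], 'tool_from_camera': [[0.0008, -0.9489, -0.3156, 0.0804], [1.0, 0.0008, 0.0003, 0.0003], [-0.0001, -0.3156, 0.9489, -0.1423], [0.0, 0.0, 0.0, 1.0]]}
pics
```

View pics/top0.png

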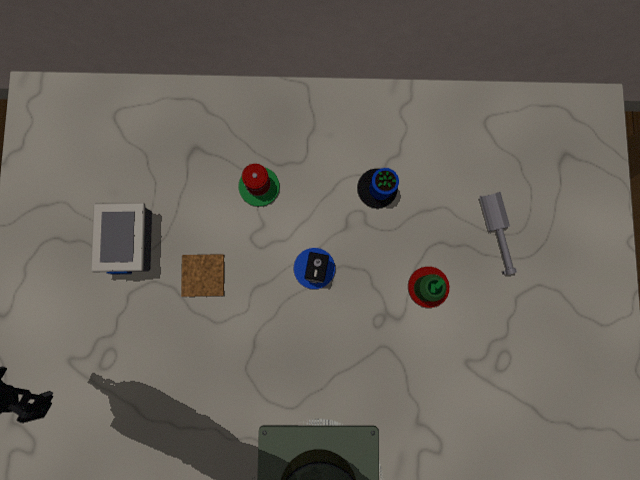

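View pics/side0.png

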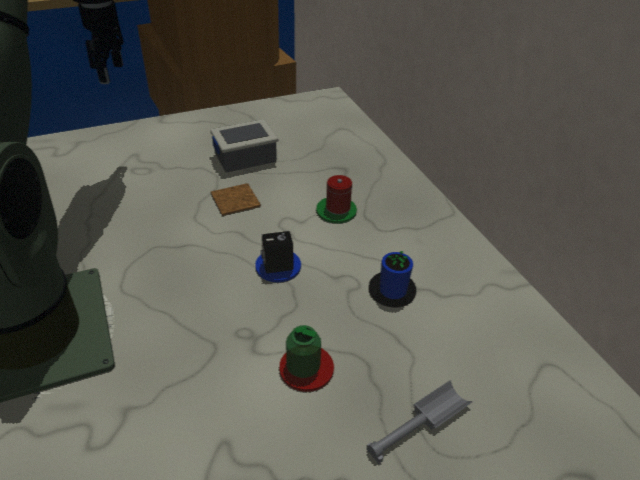

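The top view shows the tin on green (258,185), the pot on black (380,187), the timer on blue (315,268), the vase on red (429,287) and the cork empty at (203,275). So this is two swaps through the cork. I'll measure the coasters and tops next.

```bash
cat > h.py <<'E'
import cv2, numpy as np
from scipy.spatial.transform import Rotation as R
from bench import manip
def rot(q): return R.from_quat(np.roll(q,-1)).as_matrix()
def look(name, save=None):
    o=manip.get_obs(); im=manip.camera(name); c=manip.calibration(name)
    if name=="wrist":
        T=np.eye(4); T[:3,:3]=rot(o["orientation"]); T[:3,3]=o["position"]
        T=T@np.array(c["tool_from_camera"]); Rm,p=T[:3,:3],T[:3,3]
    else: Rm,p=rot(c["orientation"]),np.array(c["position"])
    if save: cv2.imwrite(f"pics/{save}.png",im)
    return im,(np.array(c["K"]),Rm,p)
def ray(px,cam,z):
    K,Rm,p=cam; px=np.atleast_2d(px).astype(float)
    d=np.c_[px,np.ones(len(px))]@np.linalg.inv(K).T@Rm.T
    return (p+d*((z-p[2])/d[:,2:]))[:,:2]
def pix(P,cam):
    K,Rm,p=cam; v=K@(Rm.T@(np.array(P)-p)); return v[:2]/v[2]
def mask(im,col):
    h,s,v=[c.astype(int) for c in cv2.split(cv2.cvtColor(im,cv2.COLOR_BGR2HSV))]
    m={"red":((h<8)|(h>172))&(s>150)&(v>40),"green":(h>45)&(h<90)&(s>100)&(v>30),
       "blue":(h>100)&(h<130)&(s>150)&(v>50),"black":(v<45),
       "cork":(h>5)&(h<22)&(s>80)&(v>50)}[col].astype(np.uint8)*255
    return m
def blob(im,col,cam,xy,z,rad=.075,close=0):
    """largest contour of the colour near world point xy"""
    m=mask(im,col); c=pix([*xy,z],cam); e=pix([xy[0]+.0,xy[1]+rad,z],cam)
    g=np.zeros_like(m); cv2.circle(g,tuple(int(a) for a in c),int(np.hypot(*(e-c))),255,-1)
    m=cv2.morphologyEx(m&g,cv2.MORPH_OPEN,np.ones((3,3)))
    cs=cv2.findContours(m,cv2.RETR_EXTERNAL,cv2.CHAIN_APPROX_NONE)[0]
    return max(cs,key=cv2.contourArea)[:,0] if cs else None
def disc(ct,cam,z,r,side):
    """centre of a disc at height z; side=+1 uses the edge far from the camera's foot (tops), -1 the near edge (coasters)"""
    P=ray(ct,cam,z); m=(P.max(0)+P.min(0))/2; u=m-cam[2][:2]; u/=np.linalg.norm(u); v=np.array([-u[1],u[0]])
    a,b=P@u,P@v; cr=(a.max()-r) if side>0 else (a.min()+r)
    return u*cr+v*(b.max()+b.min())/2, np.ptp(a),np.ptp(b)
E
python3 - <<'E'
from h import *
for cn in ("top","side"):
    im,cam=look(cn); 
    tc=dict(green=(258,190),black=(375,190),blue=(315,270),red=(427,289),cork=(203,275))
    if cn=="top": init={k:ray(v,cam,.008)[0] for k,v in tc.items()}; 
    for k,xy in init.items():
        ct=blob(im,k,cam,xy,.008,.062)
        if k=="cork": 
            P=ray(ct,cam,.008); r=cv2.minAreaRect((P*1000).astype(np.float32)); print(cn,k,r); continue
        print(cn,k,*[np.round(x*1000,1) for x in disc(ct,cam,.008,.048,-1)])
    if cn=="top":
        for n,k,px,h,r in (("tin","red",(256,176),.080,.029),("pot","blue",(384,180),.083,.0305),("vase","green",(430,288),.068,.030)):
            ct=blob(im,k,cam,ray(px,cam,h)[0],h,.055); print(n,*[np.round(x*1000,1) for x in disc(ct,cam,h,r,1)])
        ct=blob(im,"black",cam,ray((316,266),cam,.08)[0],.08,.055); P=ray(ct,cam,.08); print("timer",cv2.minAreaRect((P*1000).astype(np.float32)))
E
```

```text
top green [673.3 145.4] 74.9 93.3
top black [ 671.9 -133.6] 83.8 94.1
top blue [482.7  13.7] 93.9 93.8
top red [ 441.  -250.7] 94.2 93.1
top cork ((463.3101501464844, 269.0126647949219), (94.8595962524414, 95.02057647705078), 1.92646062374115)
tin [676.6 147.1] 56.2 55.4
pot [ 648.1 -125.5] 34.4 59.1
vase [ 436.9 -242.4] 58.0 56.3
timer ((478.8802490234375, 9.446670532226562), (42.56919860839844, 58.40917205810547), 79.35257720947266)
side green [658.9 142.6] 86.4 66.3
side black [ 665.3 -138.7] 85.7 84.0
side blue [472.    9.5] 74.3 73.6
side red [ 437.4 -253.3] 84.7 85.8
side cork ((461.09600830078125, 265.9028015136719), (101.11630249023438, 67.07694244384766), 74.9952392578125)
```

>>> carry_out --pt "420 -369 0 26" --pt "420 -369 0 26" --pt "420 -369 0 26" --pt "420 -369 0 26" --pt "420 -369 0 26" --pt "420 -369 0 26" --pt "420 -369 0 26" --pt "420 -369 0 26" --jaw 85 --newtons 40

```text
clock: 1.25
position: [0.6326, 0.1834, 0.2313]
orientation: [-0.0, 0.004, 1.0, 0.0]
wrist_force: [-0.3, 1.3, -0.1]
finger_gap: 0.0845
gripper_force: 0.0
```

>>> carry_out --pt "42 -37 0 0" --pt "42 -37 0 0" --pt "42 -37 0 0"

```text
clock: 1.62
position: [0.6729, 0.1486, 0.231]
orientation: [-0.0, 0.003, 1.0, 0.0]
wrist_force: [-0.6, 1.5, -0.2]
finger_gap: 0.0852
gripper_force: 0.0
```

```bash
python3 - <<'E'
from h import *
o=manip.get_obs(); print(o["position"])
im,cam=look("wrist","w1")
ct=blob(im,"red",cam,(.676,.146),.08,.055); print("tin",*[np.round(x*1000,1) for x in disc(ct,cam,.08,.029,1)],cv2.boundingRect(ct))
ct=blob(im,"green",cam,(.673,.145),.008,.07); print("green",*[np.round(x*1000,1) for x in disc(ct,cam,.008,.048,-1)],cv2.boundingRect(ct))
E
```

```text
[0.67286201 0.14857927 0.23098087]
tin [677.2 147.4] 58.0 56.0 (278, 192, 77, 77)
green [673.4 145.5] 79.7 93.6 (262, 150, 106, 88)
```

View pics/w1.png

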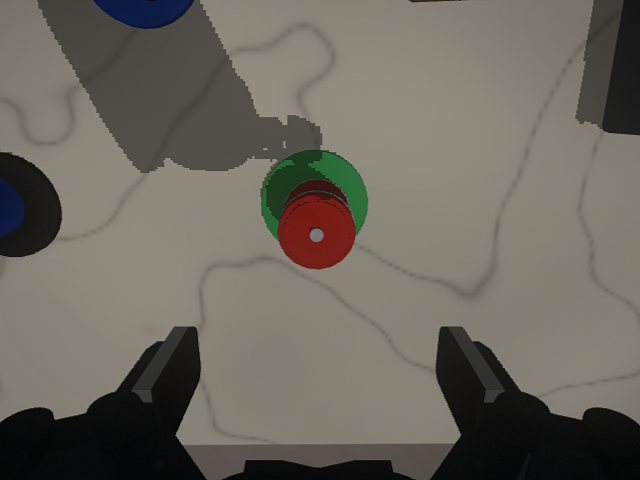

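The wrist view shows the tin knob at (316,235) on the green coaster. The wrist and top positions agree to about 1 mm, so I'll descend and grip.

>>> carry_out --pt "1 1 -60 0" --pt "1 1 -110 0" --pt "1 1 -150 0" --pt "1 1 -180 0" --pt "1 1 -203 0" --pt "1 1 -203 0"

```text
clock: 2.42
position: [0.6735, 0.1494, 0.0273]
orientation: [-0.001, 0.003, 1.0, -0.0]
wrist_force: [-0.1, -0.3, -0.2]
finger_gap: 0.0852
gripper_force: 0.0
```

>>> carry_out --pt "0 0 0 0" --pt "0 0 0 0" --pt "0 0 0 0" --pt "0 0 0 0" --pt "0 0 0 0" --pt "0 0 0 0" --jaw 40

```text
clock: 3.18
position: [0.675, 0.1493, 0.0299]
orientation: [0.001, 0.004, 1.0, 0.0]
wrist_force: [-1.8, 0.2, 7.5]
finger_gap: 0.057
gripper_force: 42.3
```

>>> carry_out --pt "0 0 15 0" --pt "0 0 50 0" --pt "0 0 80 0" --pt "-40 22 90 0" --pt "-80 45 90 0" --pt "-125 70 90 0" --pt "-170 96 90 0" --pt "-205 115 90 0"

```text
clock: 4.18
position: [0.4678, 0.2652, 0.1197]
orientation: [0.001, 0.003, 1.0, 0.001]
wrist_force: [0.7, 0.7, -1.4]
finger_gap: 0.0571
gripper_force: 43.2
```

>>> carry_out --pt "-8 5 0 0" --pt "-8 5 0 0" --pt "-8 5 0 0" --pt "-8 5 0 0"

```text
clock: 4.68
position: [0.462, 0.2684, 0.1183]
orientation: [0.0, 0.004, 1.0, -0.0]
wrist_force: [-0.2, -0.5, -2.0]
finger_gap: 0.0568
gripper_force: 43.2
```

>>> carry_out --pt "1 1 -50 0" --pt "1 1 -75 0" --pt "1 1 -83 0" --pt "1 1 -86 0" --pt "1 1 -88 0" --pt "1 1 -88 0"

```text
clock: 5.42
position: [0.4626, 0.2701, 0.0308]
orientation: [0.0, 0.004, 1.0, 0.0]
wrist_force: [0.0, 0.7, -1.5]
finger_gap: 0.0565
gripper_force: 43.4
```

>>> carry_out --pt "0 0 -1 0" --pt "0 0 -1 0" --pt "0 0 -2 0" --pt "0 0 -2 0"

```text
clock: 5.92
position: [0.4626, 0.2701, 0.0298]
orientation: [0.001, 0.004, 1.0, 0.0]
wrist_force: [-6.3, -3.7, 31.5]
finger_gap: 0.0571
gripper_force: 46.1
```

>>> carry_out --pt "0 0 2 0" --pt "0 0 2 0"

```text
clock: 6.18
position: [0.4624, 0.2701, 0.0305]
orientation: [0.0, 0.004, 1.0, 0.0]
wrist_force: [-0.9, 0.2, -2.0]
finger_gap: 0.0568
gripper_force: 43.6
```

>>> carry_out --pt "0 0 0 0" --pt "0 0 0 0" --pt "0 0 0 0" --pt "0 0 0 0" --pt "0 0 20 0" --pt "0 0 60 0" --pt "0 0 120 0" --pt "0 0 170 0" --jaw 85

```text
clock: 7.18
position: [0.4622, 0.2699, 0.2025]
orientation: [0.0, 0.004, 1.0, 0.0]
wrist_force: [-0.5, 0.3, -0.4]
finger_gap: 0.0851
gripper_force: 0.0
```

>>> carry_out --pt "-26 -512 30 0" --pt "-26 -512 30 0" --pt "-26 -512 30 0" --pt "-26 -512 30 0" --pt "-26 -512 30 0" --pt "-26 -512 30 0" --pt "-26 -512 30 0" --pt "-26 -512 30 0"

```text
clock: 8.18
position: [0.4365, -0.2306, 0.2298]
orientation: [0.0, 0.004, 1.0, -0.0]
wrist_force: [1.2, 0.1, 0.4]
finger_gap: 0.0851
gripper_force: 0.0
```

```bash
python3 - <<'E'
from h import *
o=manip.get_obs(); print(o["position"],o["qpos"])
im,cam=look("wrist","w2")
ct=blob(im,"green",cam,(.437,-.242),.068,.055); print("vase",*[np.round(x*1000,1) for x in disc(ct,cam,.068,.030,1)],cv2.boundingRect(ct))
ct=blob(im,"red",cam,(.441,-.251),.008,.07); print("red",*[np.round(x*1000,1) for x in disc(ct,cam,.008,.048,-1)],cv2.boundingRect(ct))
im,cam=look("top"); ct=blob(im,"red",cam,(.463,.27),.08,.055); print("tin",*[np.round(x*1000,1) for x in disc(ct,cam,.08,.029,1)])
E
```

```text
[ 0.43654389 -0.23060695  0.22976126] [ 0.59936651  0.59980675 -0.31010781  1.77125421  0.24079485  0.80733265
  1.73641034]
vase [ 437.1 -244.8] 59.0 56.8 (263, 184, 74, 76)
red [ 441.5 -251.4] 92.9 94.4 (242, 156, 106, 97)
tin [466.  269.5] 58.3 56.1
```

View pics/w2.png

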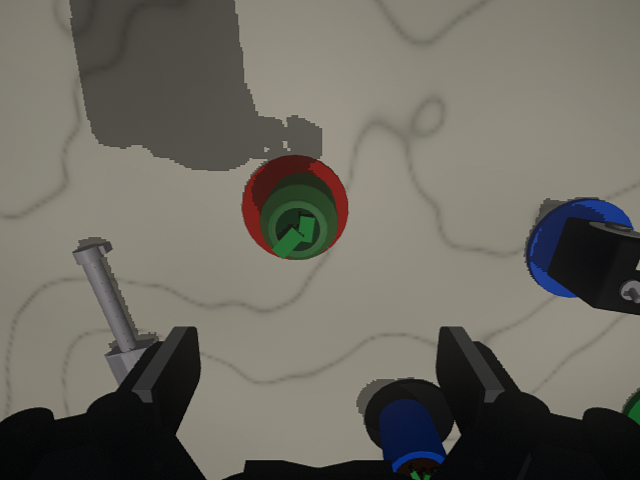

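The vase rim is centred at (298,230), and the leaf tip at (285,258) could bias the far edge. The scoop handle ends at (90,245). I'll cross-check with the rim centre.

>>> carry_out --pt "0 -1 0 0" --pt "0 -1 0 0" --pt "0 -1 0 0"

```text
clock: 8.65
position: [0.4372, -0.2286, 0.2296]
orientation: [0.0, 0.003, 1.0, -0.0]
wrist_force: [0.1, 0.4, 0.4]
finger_gap: 0.085
gripper_force: 0.0
```

```bash
python3 - <<'E'
from h import *
o=manip.get_obs(); print(o["position"])
im,cam=look("wrist","w3")
cv2.imwrite("pics/w3c.png",cv2.resize(im[140:290,230:430],None,fx=4,fy=4))
ct=blob(im,"green",cam,(.437,-.244),.068,.055); print("vase",*[np.round(x*1000,1) for x in disc(ct,cam,.068,.030,1)],cv2.boundingRect(ct))
ct=blob(im,"red",cam,(.441,-.251),.008,.07); print("red",*[np.round(x*1000,1) for x in disc(ct,cam,.008,.048,-1)],cv2.boundingRect(ct))
print(pix([.437,-.244,.086],cam),pix([.437,-.244,.008],cam),pix([.467,-.244,.068],cam))
E
```

```text
[ 0.43724276 -0.22863835  0.22955569]
vase [ 437.2 -244.3] 58.9 56.1 (260, 184, 75, 75)
red [ 441.5 -251.4] 93.1 94.5 (240, 155, 106, 97)
[296.29657594 227.76518889] [300.63522863 204.1031879 ] [298.2526495  258.72218665]
```

View pics/w3c.png

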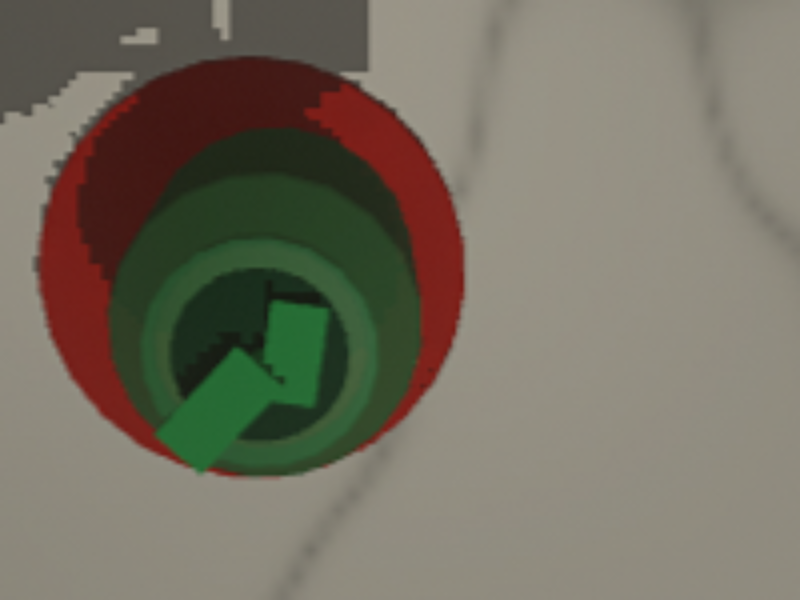

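The rim in the crop gives a centre of (295,228), against a predicted (296,228). The vase is at (437,-244).

>>> carry_out --pt "0 -15 -50 0" --pt "0 -15 -100 0" --pt "0 -15 -145 0" --pt "0 -15 -180 0" --pt "0 -15 -204 0" --pt "0 -15 -204 0"

```text
clock: 9.45
position: [0.4366, -0.2437, 0.0245]
orientation: [-0.001, 0.003, 1.0, 0.0]
wrist_force: [-0.0, -0.5, -0.3]
finger_gap: 0.0848
gripper_force: 0.0
```

>>> carry_out --pt "0 0 0 0" --pt "0 0 0 0" --pt "0 0 0 0" --pt "0 0 0 0" --pt "0 0 0 0" --pt "0 0 0 0" --jaw 40

```text
clock: 10.2
position: [0.4375, -0.2447, 0.0269]
orientation: [0.001, 0.004, 1.0, -0.0]
wrist_force: [-1.0, 1.6, 10.1]
finger_gap: 0.0591
gripper_force: 41.1
```

>>> carry_out --pt "0 0 15 0" --pt "0 0 50 0" --pt "0 0 85 0" --pt "10 16 105 0" --pt "35 58 110 0" --pt "65 107 110 0" --pt "95 157 110 0" --pt "125 207 110 0"

```text
clock: 11.2
position: [0.5627, -0.0358, 0.137]
orientation: [0.0, 0.004, 1.0, -0.0]
wrist_force: [1.4, -1.3, -4.4]
finger_gap: 0.0592
gripper_force: 44.7
```

>>> carry_out --pt "30 50 0 0" --pt "60 100 0 0" --pt "85 140 0 0" --pt "105 172 0 0" --pt "111 183 0 0" --pt "111 183 0 0" --pt "111 183 0 0"

```text
clock: 12.08
position: [0.6728, 0.1444, 0.1362]
orientation: [0.0, 0.004, 1.0, -0.0]
wrist_force: [-0.2, -0.5, -3.0]
finger_gap: 0.0591
gripper_force: 44.7
```

>>> carry_out --pt "1 1 -50 0" --pt "1 1 -85 0" --pt "1 1 -100 0" --pt "1 1 -106 0" --pt "1 1 -108 0" --pt "1 1 -108 0" --pt "1 1 -109 0" --pt "1 1 -109 0"

```text
clock: 13.08
position: [0.6742, 0.1466, 0.027]
orientation: [0.0, 0.004, 1.0, 0.0]
wrist_force: [0.6, -0.4, 1.0]
finger_gap: 0.0595
gripper_force: 45.0
```

>>> carry_out --pt "0 0 0 0" --pt "0 0 0 0" --pt "0 0 0 0" --pt "0 0 0 0" --pt "0 0 20 0" --pt "0 0 60 0" --pt "0 0 120 0" --pt "0 0 175 0" --jaw 85

```text
clock: 14.08
position: [0.6739, 0.1465, 0.2053]
orientation: [0.001, 0.004, 1.0, 0.0]
wrist_force: [-0.1, 0.4, 0.8]
finger_gap: 0.0851
gripper_force: 0.0
```

>>> carry_out --pt "-208 123 30 0" --pt "-208 123 30 0" --pt "-208 123 30 0" --pt "-208 123 30 0" --pt "-208 123 30 0" --pt "-208 123 30 0" --pt "-208 123 30 0"

```text
clock: 14.95
position: [0.4667, 0.2688, 0.2316]
orientation: [0.0, 0.004, 1.0, -0.0]
wrist_force: [0.2, -0.9, 0.0]
finger_gap: 0.085
gripper_force: 0.0
```

```bash
python3 - <<'E'
from h import *
o=manip.get_obs(); print(o["position"])
im,cam=look("wrist","w4")
ct=blob(im,"red",cam,(.465,.269),.08,.055); print("tin",*[np.round(x*1000,1) for x in disc(ct,cam,.08,.029,1)],cv2.boundingRect(ct))
im,cam=look("top","t4"); ct=blob(im,"green",cam,(.673,.145),.068,.065);  print("vase+coaster",*[np.round(x*1000,1) for x in disc(ct,cam,.008,.048,-1)])
for z,px in ((.086,0),(.008,0)): print(pix([.6735,.1455,z],cam))
cv2.imwrite("pics/t4c.png",cv2.resize(im[130:310,160:460],None,fx=2.6,fy=2.6))
E
```

```text
[0.4667465  0.26875332 0.23163053]
tin [464.3 269.9] 57.4 56.4 (281, 183, 78, 77)
vase+coaster [673.7 145.6] 95.8 93.3
[255.13581607 176.96909454]
[258.6083771  185.62349357]
```

View pics/t4c.png

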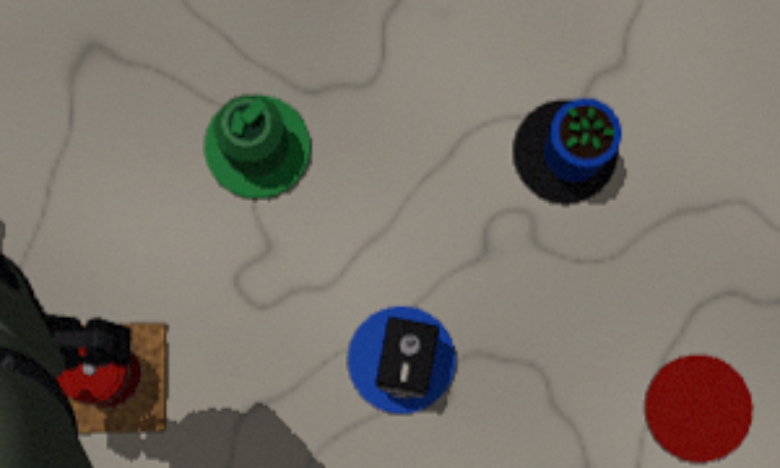

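The vase rim at crop (245,120) is within about 2 mm of the green coaster's middle. The red coaster is now free and the tin stands upright on the cork. Next I'll fetch the tin.

>>> carry_out --pt "-2 1 -50 0" --pt "-2 1 -100 0" --pt "-2 1 -145 0" --pt "-2 1 -180 0" --pt "-2 1 -203 0" --pt "-2 1 -203 0"

```text
clock: 15.8
position: [0.4636, 0.2698, 0.0273]
orientation: [-0.001, 0.004, 1.0, -0.001]
wrist_force: [-0.5, 0.1, 0.8]
finger_gap: 0.0851
gripper_force: 0.0
```

>>> carry_out --pt "0 0 0 0" --pt "0 0 0 0" --pt "0 0 0 0" --pt "0 0 0 0" --pt "0 0 0 0" --pt "0 0 0 0" --jaw 40

```text
clock: 16.55
position: [0.4645, 0.2707, 0.0297]
orientation: [0.001, 0.004, 1.0, 0.0]
wrist_force: [-1.1, -0.4, 8.4]
finger_gap: 0.0571
gripper_force: 41.6
```

```bash
python3 - <<'E'
from h import *
im,cam=look("top"); ct=blob(im,"red",cam,(.441,-.251),.008,.065); P=ray(ct,cam,.008); print(disc(ct,cam,.008,.048,-1),disc(ct,cam,.008,.048,1))
E
```

```text
(array([ 0.44112028, -0.2513371 ]), np.float64(0.0934871623998002), np.float64(0.09306364364065306)) (array([ 0.44072285, -0.24885589]), np.float64(0.0934871623998002), np.float64(0.09306364364065306))
```

>>> carry_out --pt "0 0 15 0" --pt "0 0 50 0" --pt "0 0 90 0" --pt "-2 -20 115 0" --pt "-4 -75 125 0" --pt "-6 -135 125 0" --pt "-9 -195 125 0" --pt "-11 -255 125 0"

```text
clock: 17.6
position: [0.4528, 0.0136, 0.1548]
orientation: [0.001, 0.003, 1.0, -0.0]
wrist_force: [1.3, 0.8, -1.3]
finger_gap: 0.0569
gripper_force: 43.4
```

>>> carry_out --pt "-3 -60 0 0" --pt "-6 -120 0 0" --pt "-9 -180 0 0" --pt "-11 -230 0 0" --pt "-12 -260 0 0" --pt "-12 -266 0 0" --pt "-12 -266 0 0" --pt "-12 -266 0 0"

```text
clock: 18.6
position: [0.4413, -0.2494, 0.1539]
orientation: [0.0, 0.003, 1.0, -0.0]
wrist_force: [-0.2, 0.7, -2.1]
finger_gap: 0.0567
gripper_force: 43.4
```

>>> carry_out --pt "0 -1 -55 0" --pt "0 -1 -95 0" --pt "0 -1 -113 0" --pt "0 -1 -120 0" --pt "0 -1 -123 0" --pt "0 -1 -123 0" --pt "0 -1 -124 0" --pt "0 -1 -124 0"

```text
clock: 19.6
position: [0.4411, -0.2516, 0.0298]
orientation: [0.0, 0.004, 1.0, -0.0]
wrist_force: [0.3, -0.1, 0.5]
finger_gap: 0.057
gripper_force: 43.5
```

>>> carry_out --pt "0 0 0 0" --pt "0 0 0 0" --pt "0 0 0 0" --pt "0 0 0 0" --pt "0 0 20 0" --pt "0 0 60 0" --pt "0 0 120 0" --pt "0 0 175 0" --jaw 85

```text
clock: 20.6
position: [0.4407, -0.2514, 0.2065]
orientation: [0.0, 0.003, 1.0, 0.0]
wrist_force: [0.3, -0.7, -0.3]
finger_gap: 0.0853
gripper_force: 0.0
```

>>> carry_out --pt "38 261 30 -10" --pt "38 261 30 -10" --pt "38 261 30 -10" --pt "38 261 30 -10" --pt "38 261 30 -10" --pt "38 261 30 -10" --pt "38 261 30 -10"

```text
clock: 21.48
position: [0.4788, 0.008, 0.2343]
orientation: [-0.0, 0.092, 0.996, -0.0]
wrist_force: [-0.1, -0.7, 0.8]
finger_gap: 0.0851
gripper_force: 0.0
```

```bash
python3 - <<'E'
from h import *
o=manip.get_obs(); print(o["position"],o["orientation"],R.from_quat(np.roll(o["orientation"],-1)).as_matrix()[:2,1])
im,cam=look("wrist","w5")
ct=blob(im,"black",cam,(.479,.0095),.08,.055); P=ray(ct,cam,.08); print("timer",cv2.minAreaRect((P*1000).astype(np.float32)),cv2.boundingRect(ct))
ct=blob(im,"blue",cam,(.482,.0135),.008,.065); print("blue",[np.round(disc(ct,cam,.008,.048,s)[0]*1000,1) for s in (-1,1)])
im,cam=look("top","t5"); ct=blob(im,"red",cam,(.441,-.251),.08,.05); 
for z in (.080,.085,.008): print(pix([.441,-.250,z],cam))
cv2.imwrite("pics/t5c.png",cv2.resize(im[240:330,370:490],None,fx=4,fy=4))
E
```

```text
[0.47879378 0.00795327 0.23428216] [-2.16434170e-04  9.15807395e-02  9.95797550e-01 -4.00060357e-04] [0.18239158 0.98322562]
timer ((477.48101806640625, 9.397533416748047), (42.95476150512695, 60.844329833984375), 79.95008087158203) (290, 181, 60, 81)
blue [array([482.2,  12.8]), array([474.8,  13.7])]
[436.65931865 285.34886897]
[437.27092075 285.25348873]
[428.44762111 286.62949528]
```

View pics/t5c.png

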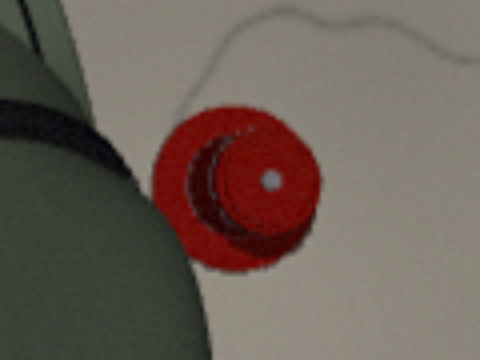

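View pics/w5.png

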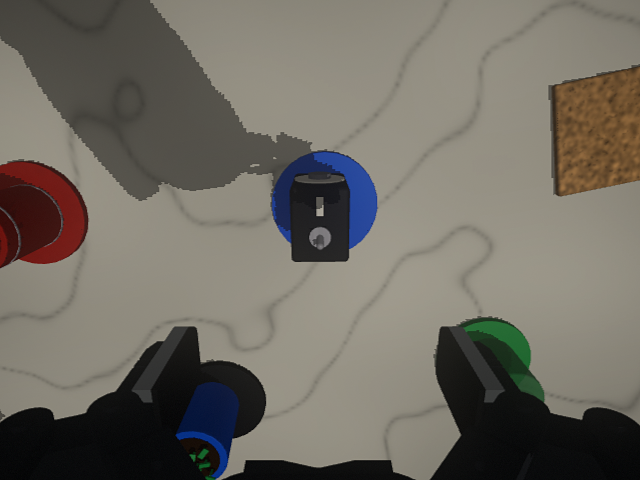

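The tin knob at top pixel (437.8,285.3) is within 1 mm of the red centre. The timer is squared to the jaws at (320,220), so I'll grip it.

>>> carry_out --pt "0 1 -50 0" --pt "0 1 -100 0" --pt "0 1 -145 0" --pt "0 1 -180 0" --pt "0 1 -206 0" --pt "0 1 -206 0"

```text
clock: 22.32
position: [0.4782, 0.0098, 0.0274]
orientation: [-0.001, 0.091, 0.996, -0.0]
wrist_force: [0.4, -0.6, 0.8]
finger_gap: 0.0848
gripper_force: 0.0
```

>>> carry_out --pt "0 0 0 0" --pt "0 0 0 0" --pt "0 0 0 0" --pt "0 0 0 0" --pt "0 0 0 0" --pt "0 0 0 0" --pt "0 0 0 0" --jaw 25

```text
clock: 23.2
position: [0.4794, 0.0103, 0.0295]
orientation: [0.001, 0.091, 0.996, -0.0]
wrist_force: [-1.1, -0.3, 11.3]
finger_gap: 0.0436
gripper_force: 40.1
```

>>> carry_out --pt "0 0 15 0" --pt "0 0 50 0" --pt "0 0 80 0" --pt "-2 30 90 0" --pt "-5 85 90 0" --pt "-9 145 90 0" --pt "-13 205 90 0" --pt "-16 250 90 0"

```text
clock: 24.2
position: [0.4622, 0.2631, 0.1197]
orientation: [0.0, 0.09, 0.996, 0.001]
wrist_force: [-0.7, 0.4, -2.1]
finger_gap: 0.0438
gripper_force: 42.0
```

>>> carry_out --pt "0 9 0 0" --pt "0 9 0 0" --pt "0 9 0 0" --pt "0 9 -40 0" --pt "0 9 -70 0" --pt "0 9 -84 0" --pt "0 9 -87 0" --pt "0 9 -87 0"

```text
clock: 25.2
position: [0.4634, 0.2694, 0.0323]
orientation: [0.0, 0.091, 0.996, 0.0]
wrist_force: [0.1, -0.2, -2.8]
finger_gap: 0.0436
gripper_force: 41.9
```

>>> carry_out --pt "0 0 -1 0" --pt "0 0 -2 0" --pt "0 0 -3 0" --pt "0 0 -3 0"

```text
clock: 25.7
position: [0.4631, 0.2696, 0.0295]
orientation: [0.0, 0.091, 0.996, 0.0]
wrist_force: [-5.0, -2.3, 19.0]
finger_gap: 0.0435
gripper_force: 44.3
```

>>> carry_out --pt "0 0 1 0" --pt "0 0 1 0" --pt "0 0 1 0" --pt "0 0 1 0" --pt "0 0 20 0" --pt "0 0 60 0" --pt "0 0 120 0" --pt "0 0 175 0" --jaw 85

```text
clock: 26.7
position: [0.4628, 0.2694, 0.2055]
orientation: [0.0, 0.091, 0.996, 0.0]
wrist_force: [-0.2, -0.4, 0.1]
finger_gap: 0.085
gripper_force: 0.0
```

>>> carry_out --pt "192 -396 30 10" --pt "192 -396 30 10" --pt "192 -396 30 10" --pt "192 -396 30 10" --pt "192 -396 30 10" --pt "192 -396 30 10" --pt "192 -396 30 10" --pt "192 -396 30 10"

```text
clock: 27.7
position: [0.6553, -0.1313, 0.2326]
orientation: [-0.0, 0.006, 1.0, -0.001]
wrist_force: [-1.0, 1.5, -0.2]
finger_gap: 0.0847
gripper_force: 0.0
```

```bash
python3 - <<'E'
from h import *
o=manip.get_obs(); print(o["position"],o["orientation"])
im,cam=look("wrist","w6")
ct=blob(im,"blue",cam,(.66,-.13),.083,.06); print("pot",*[np.round(x*1000,1) for x in disc(ct,cam,.083,.0305,1)],cv2.boundingRect(ct))
ct=blob(im,"black",cam,(.672,-.1335),.008,.07); print("black",*[np.round(x*1000,1) for x in disc(ct,cam,.008,.048,-1)],cv2.boundingRect(ct))
E
```

```text
[ 0.65531101 -0.13127369  0.2325923 ] [-2.09251821e-04  6.23826332e-03  9.99980134e-01 -8.79133573e-04]
pot [ 669.8 -140.4] 69.7 59.5 (266, 193, 81, 91)
black [ 673.1 -134.3] 83.9 93.4 (264, 170, 103, 92)
```

View pics/w6.png

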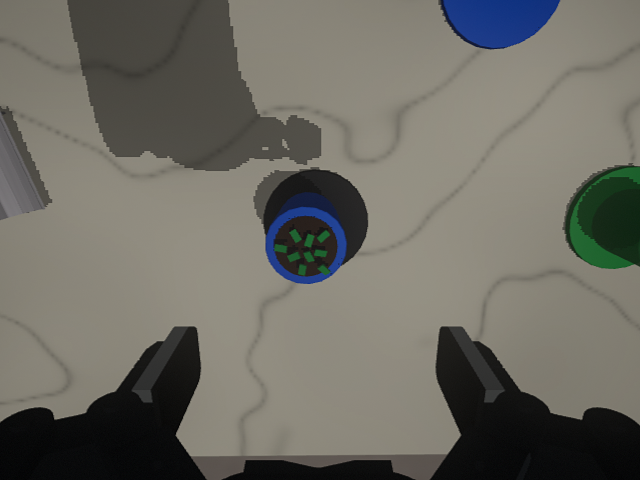

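The pot rim is centred at (306,245), so the pot is at (670,-140) on the black coaster.

>>> carry_out --pt "14 -9 -30 0" --pt "14 -9 -70 0" --pt "14 -9 -110 0" --pt "14 -9 -150 0" --pt "14 -9 -182 0" --pt "14 -9 -204 0" --pt "14 -9 -204 0"

```text
clock: 28.62
position: [0.6684, -0.1347, 0.0286]
orientation: [-0.001, 0.003, 1.0, 0.0]
wrist_force: [0.2, -0.4, 0.7]
finger_gap: 0.085
gripper_force: 0.0
```

>>> carry_out --pt "0 0 0 0" --pt "0 0 0 0" --pt "0 0 0 0" --pt "0 0 0 0" --pt "0 0 0 0" --pt "0 0 0 0" --jaw 40 --newtons 50

```text
clock: 29.38
position: [0.6699, -0.1357, 0.0313]
orientation: [0.001, 0.004, 1.0, -0.0]
wrist_force: [-1.0, -0.4, 7.8]
finger_gap: 0.0586
gripper_force: 51.2
```

```bash
python3 - <<'E'
from h import *
im,cam=look("top"); ct=blob(im,"blue",cam,(.482,.0135),.008,.065); print("blue",[np.round(disc(ct,cam,.008,.048,s)[0]*1000,1) for s in (-1,1)])
E
```

```text
blue [array([482.7,  13.7]), array([480.2,  14.1])]
```

>>> carry_out --pt "0 0 15 0" --pt "0 0 50 0" --pt "0 0 80 0" --pt "-20 16 90 0" --pt "-60 48 90 0" --pt "-105 84 90 0" --pt "-145 115 90 0" --pt "-180 142 90 0"

```text
clock: 30.42
position: [0.4878, 0.0075, 0.1208]
orientation: [0.001, 0.003, 1.0, 0.0]
wrist_force: [1.6, 1.5, -3.8]
finger_gap: 0.0588
gripper_force: 54.5
```

>>> carry_out --pt "-8 7 0 0" --pt "-8 7 0 0" --pt "-8 7 0 0" --pt "-8 7 -40 0" --pt "-8 7 -70 0" --pt "-8 7 -84 0" --pt "-8 7 -88 0" --pt "-8 7 -88 0"

```text
clock: 31.42
position: [0.4814, 0.0133, 0.0321]
orientation: [0.0, 0.004, 1.0, -0.0]
wrist_force: [0.0, -0.2, -3.1]
finger_gap: 0.0582
gripper_force: 54.5
```

>>> carry_out --pt "0 1 -1 0" --pt "0 1 -1 0" --pt "0 1 -1.5 0" --pt "0 1 -1.5 0"

```text
clock: 31.92
position: [0.4817, 0.0141, 0.0312]
orientation: [0.001, 0.004, 1.0, -0.0]
wrist_force: [-1.4, -3.3, 17.3]
finger_gap: 0.0588
gripper_force: 54.2
```

>>> carry_out --pt "0 0 0.5 0" --pt "0 0 0.5 0" --pt "0 0 0.5 0" --pt "0 0 0.5 0" --pt "0 0 20 0" --pt "0 0 60 0" --pt "0 0 120 0" --pt "0 0 175 0" --jaw 85

```text
clock: 32.92
position: [0.4807, 0.0145, 0.207]
orientation: [0.0, 0.003, 1.0, 0.0]
wrist_force: [0.9, -1.3, 1.0]
finger_gap: 0.0849
gripper_force: 0.0
```

>>> carry_out --pt "-19 256 25 -10" --pt "-19 256 25 -10" --pt "-19 256 25 -10" --pt "-19 256 25 -10" --pt "-19 256 25 -10" --pt "-19 256 25 -10" --pt "-19 256 25 -10" --pt "-19 256 25 -10"

```text
clock: 33.92
position: [0.4623, 0.2694, 0.23]
orientation: [0.0, 0.091, 0.996, -0.0]
wrist_force: [-0.2, -0.7, 1.2]
finger_gap: 0.0849
gripper_force: 0.0
```

```bash
python3 - <<'E'
from h import *
o=manip.get_obs(); print(o["position"],o["orientation"])
im,cam=look("wrist","w7")
ct=blob(im,"black",cam,(.463,.269),.08,.055); P=ray(ct,cam,.08); print("timer",cv2.minAreaRect((P*1000).astype(np.float32)),cv2.boundingRect(ct))
im,cam=look("top","t7")
ct=blob(im,"black",cam,(.672,-.1335),.008,.07); print("black",[np.round(disc(ct,cam,.008,.048,s)[0]*1000,1) for s in (-1,1)],disc(ct,cam,.008,.048,1)[1:])
for z in (.083,.008): print(pix([.4815,.014,z],cam))
cv2.imwrite("pics/t7c.png",cv2.resize(im[130:310,160:460],None,fx=2.6,fy=2.6))
E
```

```text
[0.46234662 0.26936241 0.23001029] [ 3.41638190e-05  9.14918270e-02  9.95805803e-01 -2.16688333e-04]
timer ((461.1699523925781, 270.0843811035156), (42.79201126098633, 60.844810485839844), 79.35749816894531) (289, 182, 60, 82)
black [array([ 672.1, -133.2]), array([ 670.7, -132.4])] (np.float64(0.09442470241690737), np.float64(0.09330532287414989))
[314.46783619 265.31365631]
[313.95899919 267.97094985]
```

View pics/t7c.png

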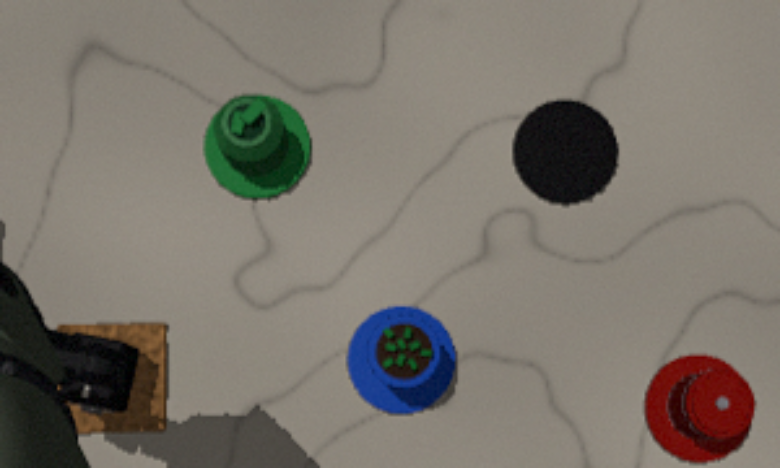

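The pot rim at crop (404,352) is centred on blue and the black coaster is free at (671,-133). Last move: the timer.

>>> carry_out --pt "1 0 -50 0" --pt "1 0 -100 0" --pt "1 0 -145 0" --pt "1 0 -180 0" --pt "1 0 -202 0" --pt "1 0 -202 0"

```text
clock: 34.78
position: [0.4625, 0.2699, 0.027]
orientation: [-0.001, 0.091, 0.996, -0.001]
wrist_force: [-0.4, 0.5, 0.8]
finger_gap: 0.0853
gripper_force: 0.0
```

>>> carry_out --pt "0 0 0 0" --pt "0 0 0 0" --pt "0 0 0 0" --pt "0 0 0 0" --pt "0 0 0 0" --pt "0 0 0 0" --pt "0 0 0 0" --jaw 25 --newtons 40

```text
clock: 35.65
position: [0.4634, 0.2706, 0.0289]
orientation: [0.001, 0.091, 0.996, 0.0]
wrist_force: [-2.2, -1.3, 9.1]
finger_gap: 0.0436
gripper_force: 40.5
```

>>> carry_out --pt "0 0 15 0" --pt "0 0 50 0" --pt "0 0 85 0" --pt "10 -20 110 0" --pt "35 -68 115 0" --pt "62 -120 115 0" --pt "89 -172 115 0" --pt "116 -224 115 0"

```text
clock: 36.65
position: [0.5796, 0.0446, 0.1442]
orientation: [0.0, 0.091, 0.996, 0.0]
wrist_force: [0.3, 1.3, -1.7]
finger_gap: 0.0437
gripper_force: 41.8
```

>>> carry_out --pt "27 -52 0 0" --pt "54 -104 0 0" --pt "75 -146 0 0" --pt "88 -171 0 0" --pt "92 -179 0 0" --pt "92 -179 0 0" --pt "92 -179 0 0" --pt "92 -179 0 0"

```text
clock: 37.65
position: [0.6709, -0.1316, 0.1433]
orientation: [0.0, 0.09, 0.996, 0.0]
wrist_force: [0.5, 0.1, -1.7]
finger_gap: 0.0438
gripper_force: 41.7
```

Contact is expected at about z = 29.3.

>>> carry_out --pt "0 -1 -55 0" --pt "0 -1 -90 0" --pt "0 -1 -106 0" --pt "0 -1 -111 0" --pt "0 -1 -113 0" --pt "0 -1 -113 0" --pt "0 -1 -114 0" --pt "0 -1 -114 0"

```text
clock: 38.65
position: [0.6711, -0.1335, 0.0293]
orientation: [0.0, 0.091, 0.996, -0.0]
wrist_force: [0.4, 0.3, -2.7]
finger_gap: 0.0437
gripper_force: 41.5
```

>>> carry_out --pt "0 0 -0.5 0" --pt "0 0 -0.5 0" --pt "0 0 -1 0" --pt "0 0 -1 0"

```text
clock: 39.15
position: [0.6711, -0.1335, 0.029]
orientation: [0.0, 0.091, 0.996, -0.0]
wrist_force: [-5.9, 1.8, 13.1]
finger_gap: 0.0438
gripper_force: 43.4
```

Contact. Now I'll release, rise and move the arm away for the final look.

>>> carry_out --pt "0 0 0.5 0" --pt "0 0 0.5 0" --pt "0 0 0.5 0" --pt "0 0 0.5 0" --pt "0 0 20 0" --pt "0 0 60 0" --pt "0 0 120 0" --pt "0 0 175 0" --jaw 85

```text
clock: 40.15
position: [0.6709, -0.1335, 0.2067]
orientation: [0.001, 0.091, 0.996, 0.0]
wrist_force: [-0.5, 0.5, -0.6]
finger_gap: 0.085
gripper_force: 0.0
```

>>> carry_out --pt "-140 130 60 0" --pt "-140 130 60 0" --pt "-140 130 60 0" --pt "-140 130 60 0" --pt "-140 130 60 0"

```text
clock: 40.78
position: [0.5312, -0.0035, 0.2642]
orientation: [0.001, 0.09, 0.996, -0.0]
wrist_force: [0.2, -0.5, 0.0]
finger_gap: 0.085
gripper_force: 0.0
```

>>> carry_out --pt "-60 300 0 0" --pt "-60 300 0 0" --pt "-60 300 0 0" --pt "-60 300 0 0" --pt "-60 300 0 0" --pt "-60 300 0 0" --pt "-60 300 0 0" --pt "-60 300 0 0"

```text
clock: 41.78
position: [0.472, 0.2951, 0.2629]
orientation: [0.0, 0.092, 0.996, -0.0]
wrist_force: [0.2, -0.2, 0.3]
finger_gap: 0.0849
gripper_force: 0.0
```

```bash
python3 - <<'E'
from h import *
im,cam=look("top","t9")
ct=blob(im,"red",cam,(.441,-.25),.08,.04)
for n,p in dict(vase=(.6725,.145,.086),pot=(.4815,.014,.083),tin=(.441,-.25,.085),timer=(.6714,-.1328,.08)).items(): print(n,pix(p,cam))
cv2.imwrite("pics/t9c.png",cv2.resize(im[130:330,60:540],None,fx=1.65,fy=1.65))
im,cam=look("side","s9")
E
```

```text
vase [255.35380424 177.41805288]
pot [314.46783619 265.31365631]
tin [437.27092075 285.25348873]
timer [381.5595099  180.42475143]
```

View pics/t9c.png

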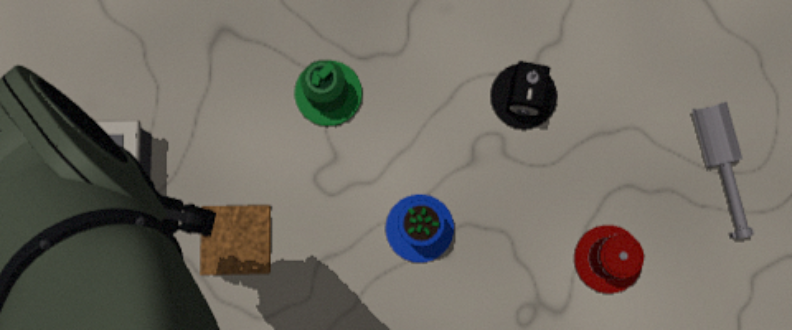

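View pics/s9.png

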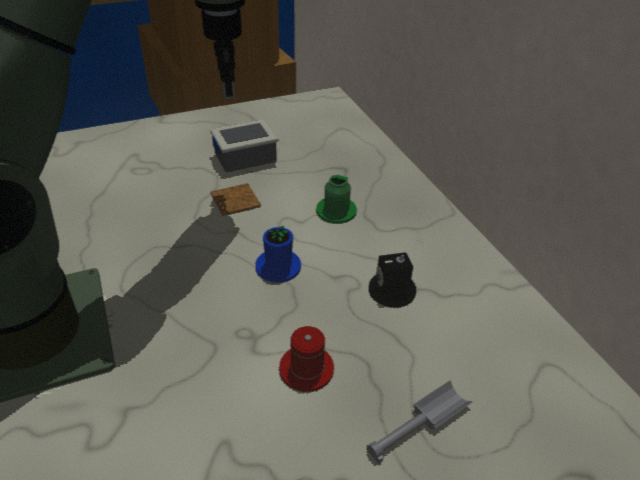

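All four stand upright and centred on their own colours: vase (337,197), timer (394,275), pot (278,250) and tin (307,352) in the side view. The cork is empty, and the box and scoop are unmoved.

```bash
python3 -c "
from bench import manip
print(manip.hand_in())"
```

```text
the job is handed in; nothing more can be done
None
```

The job is handed in at about 42 s: pot, vase, timer and tin stand upright within about 4 mm of the middle of their own coasters, the cork is empty, and the box and scoop look unmoved.

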